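# Set the tape dispenser and hold its feed dial at the third click

### The job

On the carton-tape dispenser, first swing the blue-knobbed lever until it points the same way as the red mark on its scale. Then, without disturbing the lever, press the orange bar of the spring-return feed dial down past its first two clicks (yellow tabs) to the third (green tab), never on to the fourth (red tab), and finish with the robot's fingers still pressing it there against the spring: do not let go. Leave the other things on the desk where they are.

Things in the scene. Friction and masses are not known exactly. Their poses are not given: they have to be found in the camera images.
- machine: Fixed grey tape dispenser, 170 (x) by 345 mm (y), its orange-barred dial at the +y end and a brown tape roll (top 178 mm high) at the -y end. Origin: on the table, z up; its y axis runs horizontally from the roll to the dial. The lever deck is 130 mm high, the nose that carries the dial 125 mm high and 80 mm wide, ending 25 mm beyond the dial's axle. Lever and dial both swing in the machine's y-z plane (about its x axis).
- lever_pivot (a point): Pivot of the lever and of the red mark, at the height of the deck, 160 mm in -y from the dial's axle.
- lever_knob (a point): Centre of the blue ball knob, 28 mm across, at the end of the lever, a 10 mm steel rod, 100 mm from the pivot. Its z axis points along the lever, away from the pivot. Beside the rod, 14 mm to +x, stands a round scale plate of 50 mm radius about the pivot; nothing stands beside the knob.
- lever (a joint): Lever angle, rad: 0 upright, positive leaning to the machine's +y (towards the dial), range -0.9 to 0.9. Starts between -0.7 and -0.2. Stiff hinge: stays where it is left; the knob needs about 2 N.
- mark (a joint): Angle of the red mark on the scale, rad, measured as lever is: the wanted lever angle, between 0.05 and 0.65. Look only, it cannot be touched or moved.
- mark_tip (a point): Tip of the red mark, 67 mm from the lever's pivot and 15 mm to its +x side; its z axis points outwards along the mark. The lever is set when it is parallel to this.
- dial_axle (a point): Axle of the feed dial, 100 mm above the table. A fixed round white plate of 60 mm radius about it stands 61 to 65 mm to the +x side, with coloured tabs reaching 79 mm from the axle: black at rest, then yellow, yellow, green (third click), red (fourth).
- dial_bar (a point): Centre of the orange bar of the dial, a round bar 18 mm thick and 110 mm long along the machine's x, carried by two orange arms at its ends; the bar's centre moves on a circle of 110 mm radius about the axle, on its +y side.
- dial (a joint): Dial angle, rad: 0 at rest, grows as the bar is pressed down. The bar lies 0.55 rad above the level at 0, so its elevation is 0.55 minus this value. Clicks (detents) at 0.3, 0.6, 0.9 and 1.2; end stop at 1.25. A spring returns it to 0 from anywhere as soon as it is let go; the bar needs about 3 to 8 N, most just before each click.
- tape_roll: Black tape roll lying flat, 100 mm across, 48 mm high, loose; origin under its centre. Leave alone.
- glue_jar: Blue jar, 50 mm across, 55 mm high, loose; origin under its centre. Leave alone.
- flask: Pink flask, 74 mm across, 230 mm high, loose; origin under its centre. Leave alone.
- pen_cup: Dark cup with pens, 84 mm across, 150 mm high, loose; origin under its centre. Leave alone.
- stapler: Black stapler, 140 by 36 mm, 48 mm high, loose; origin under its centre. Leave alone.

How it is judged:
By the outcome, as a careful person would: the job done as asked, in the order asked, and still so for the second after the job is handed in, while the arm keeps its last pose, push and grip.
It also fails if it takes over 48 s, if anything falls off the work surface, if the arm or the gripper's body presses on something with over 40 N, if the wrist force passes 120 N, or if a joint passes its speed limit or range.

### The arm

A 6-joint arm with a two-finger parallel gripper is mounted at the origin on the work surface. World frame = base frame: x ahead of the robot, y to its left, z up, the work surface at z = 0. Lengths are in m, angles in rad, forces in N, time in s.
With the tool pointing down it reaches from about 0.425 to 0.95 m from the base axis. Payload 3.5 kg.
Tool frame: the origin (TCP) lies at the very end of the fingers, on their centre line; the grasp point (between the pads) lies 19 mm behind it; z points along the fingers, y is the line along which they close (so a half turn about z gives the same grasp; the last joint's range is limited). The gripper opens to 85 mm and grips with 20 to 120 N. Pads are 22 mm wide; open, the fingers measure 114 mm over their backs; the gripper's body (76 mm by 85 mm) begins 54 mm behind the grasp point. The pads swing forward as they close: fully open they stand 13 mm farther back than shut.
Start: joints at [0.966, 0.286, 1.577, -0, 1.279, -0.15], TCP at [0.296, 0.606, 0.231] pointing down, gripper open.
Joint ranges: [-2.77, 2.77], [-0.9, 2.22], [0.21, 2.48], [-1.53, 4.67], [0.24, 2.81], [-2.84, 2.84]. Speed limits (rad/s): [2.79, 2.79, 3.14, 3.14, 3.14, 3.14].

### API

Orientations are given as a unit quaternion [w, x, y, z].
In Python, from plant import bot, viewer gives the robot as it stands.
- The arm moves only by the tool servo_tool, never from a script. Its argument "steps" is a list of rows, each an object of numbers: "x", "y", "z": the shift along the tool's x, y, z in m; "turn": the turn about the tool's z in rad; "jaw": the closure in counts, from 0 (fully open) to 255 (shut). In form: [{"x": .., "y": .., "z": .., "turn": .., "jaw": ..}, ...]. A call has 1 to 12 rows; each row shifts and turns the commanded pose from where the row before left it, along the tool's axes as they then stand; what a row does not reach is not made up. A row lasts 1/10 s, in which the tool goes at most 50 mm and 8.59 degrees, less where a joint would pass 70% of its speed; a pose out of reach is approached as far as the arm can. A call with a gripper value outside its range is refused whole. The fingers move at their own pace and stop on an object; "newtons" is the grip in N (left out, the last holds). Time passes only in rows, so rows that do not move let the fingers close. It gives the time, the measured TCP pose, the force, the opening and the grip force at its end, in the units of the state.
- bot.sense(): the state, without advancing time (a new reading comes with each control period).
- viewer.camera(name): name is "scene" or "top" or "wrist"; returns a dict with "image" (384x512x3 uint8, blue, green, red), "camera_matrix" (3x3 intrinsics, pixels), "position" and "rotation" of the camera in the world. Camera axes: x right, y up, looking along -z (the intrinsics and any distortion apply to the point x, -y, -z); pixel columns grow to the right and rows downward; lengths in m; the calibration is good to about 2 mm. A picture is of the moment at which its call begins. There is no depth.
- bot.close_job(): hands the job in; it is judged then, once.
The state is a dict: "clock": time; "joint_positions": joint angles; "dq": joint speeds; "joint_torque": joint torques, N m; "tool_pos": TCP position; "ee_rot": TCP orientation; "wrist_force": force on the tool from outside, world axes, zero at the start; "torque": the same for the moment, N m; "grip_width": opening from 0.0 (shut) to 1.0 (fully open); "finger_force": force on a finger pad.
Only numpy, scipy, OpenCV 4.12 (cv2) and the standard library are available. Lean on these libraries where they do the work, as an engineer would, in place of code of your own. Each camera call takes 0.05 s, during which the arm holds its last target. There are 200 camera calls.

## Working session

There is one attempt and no reset: what is moved stays moved. The work goes in short steps, Python scripts to look and compute and a tool call to move; the robot and the scene stay as the last step left them, time stands still between calls to the robot, and variables do not carry over. Pictures are saved under pics/ and viewed, at most 10 in all, crops included, and the job is handed in when it is done.

Besides the shell and the picture viewer there is one more tool, called after ">>>" by a JSON object that holds its "name" and its "arguments". servo_tool: Moves the arm, as the interface text tells. Its arguments: {"type":"object","properties":{"steps":{"type":"array","items":{"type":"object","properties":{"x":{"type":"number"},"y":{"type":"number"},"z":{"type":"number"},"turn":{"type":"number"},"jaw":{"type":"number"}}}},"newtons":{"type":"number"}},"required":["steps"]}

```bash
mkdir -p pics
cat > h.py <<'E'
import numpy as np, cv2, pickle
def snap(viewer,name,fn):
    c=viewer.camera(name); cv2.imwrite(f'pics/{fn}.png',c['image']); pickle.dump(c,open(f'pics/{fn}.pkl','wb')); return c
def load(fn): return pickle.load(open(f'pics/{fn}.pkl','rb'))
def proj(c,P):
    P=np.atleast_2d(P); R=np.array(c['rotation']); 
    if R.shape!=(3,3):
        from scipy.spatial.transform import Rotation as Ro
        R=Ro.from_quat(np.roll(R,-1)).as_matrix()
    q=(P-np.array(c['position']))@R; q=q*[1,-1,-1]
    u=q@np.array(c['camera_matrix']).T; return u[:,:2]/u[:,2:]
E
python3 - <<'E'
from plant import bot,viewer
from h import *
ims=[]
for n in ['scene','top','wrist']:
    c=snap(viewer,n,n+'0'); print(n,c.keys(),c['camera_matrix'],c['position'],c['rotation'])
    if n!='wrist': ims.append(c['image'])
s=bot.sense(); print(s)
E
cd pics; python3 -c "
import cv2
for n in ['scene0','top0']:
    cv2.imwrite(n+'b.png',cv2.resize(cv2.imread(n+'.png'),(800,600),interpolation=cv2.INTER_CUBIC))"
```

```text
scene dict_keys(['image', 'camera_matrix', 'position', 'rotation']) [[453.64325027   0.         254.06257418]
 [  0.         453.64325027 197.89510337]
 [  0.           0.           1.        ]] [ 1.51386237 -0.65609632  0.8934779 ] [0.76568715 0.42182222 0.22971452 0.42780889]
top dict_keys(['image', 'camera_matrix', 'position', 'rotation']) [[384.06460881   0.         257.63956996]
 [  0.         384.06460881 192.89153248]
 [  0.           0.           1.        ]] [ 0.34163789 -0.01139059  1.44931363] [ 0.70823856  0.0457744  -0.05920037 -0.70199585]
wrist dict_keys(['image', 'camera_matrix', 'position', 'rotation']) [[343.48576647   0.         258.69976869]
 [  0.         343.48576647 191.49945188]
 [  0.           0.           1.        ]] [0.23244997 0.63759047 0.37275632] [ 0.83966332 -0.12056757 -0.07377149  0.52439178]
{'clock': 0.15, 'joint_positions': array([ 9.66036473e-01,  2.87014207e-01,  1.57786192e+00, -3.51105465e-05,
        1.27857982e+00, -1.50001861e-01]), 'dq': array([-0.00092703, -0.00113299, -0.00538861, -0.00014295, -0.00110023,
        0.00027039]), 'joint_torque': array([ 1.34944024e-03, -4.06604040e+01, -2.93140250e+01, -1.41289270e-04,
        3.94516101e-03, -1.90743975e-06]), 'tool_pos': array([0.2961757 , 0.60597728, 0.23021874]), 'ee_rot': array([-3.27675490e-04,  2.25419721e-01,  9.74261300e-01, -8.72281431e-04]), 'wrist_force': array([ 0.32864485,  0.79937935, -0.04441392]), 'torque': array([ 0.04744429, -0.03300102,  0.009137  ]), 'finger_force': 0.0, 'grip_width': 1.0028035650638532}
```

View pics/scene0b.png

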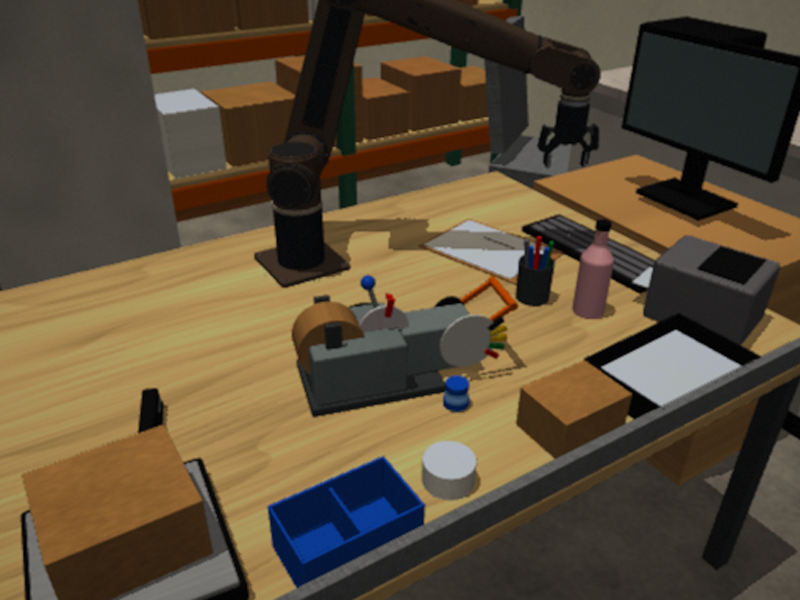

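View pics/top0b.png

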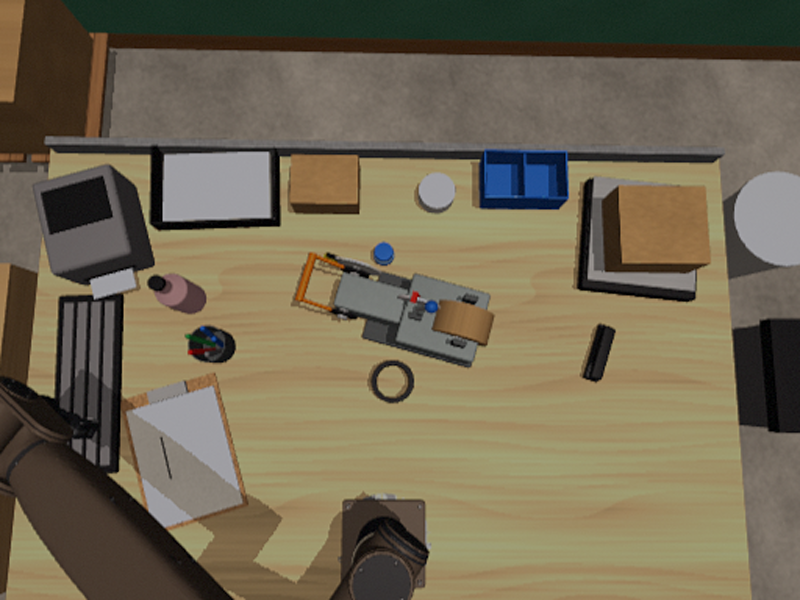

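Scene view: the machine is mid-desk, with the knob at about (368,283), the red mark at about (390,303) and the bar at about (505,295). In the top view the knob is at (432,306) and the bar at about (308,280). Next I'll zoom in for exact pixels.

Run:
```python
from h import *
s=load('scene0')['image'][165:270,180:345]; t=load('top0')['image'][150:240,180:325]
S=cv2.resize(s,None,fx=4.8,fy=4.8,interpolation=cv2.INTER_CUBIC)[:, :800]
cv2.imwrite('pics/c1.png',S); print(S.shape)
T=cv2.resize(t,None,fx=5.5,fy=5.5,interpolation=cv2.INTER_CUBIC); cv2.imwrite('pics/c2.png',T)
for n,roi in (('scene0',(165,270,180,345)),('top0',(150,240,180,325))):
    I=load(n)['image']; h=cv2.cvtColor(I,cv2.COLOR_BGR2HSV)
    m={'blue':cv2.inRange(h,(105,120,60),(125,255,255)),'red':cv2.inRange(h,(0,190,100),(4,255,255))|cv2.inRange(h,(172,190,100),(180,255,255)),'orange':cv2.inRange(h,(8,215,120),(16,255,255)),'green':cv2.inRange(h,(50,120,40),(90,255,255)),'yellow':cv2.inRange(h,(22,180,100),(32,255,255))}
    for k,v in m.items():
        w=np.zeros_like(v); a,b,c,d=roi; w[a:b,c:d]=v[a:b,c:d]
        N,L,st,ce=cv2.connectedComponentsWithStats(w)
        for i in range(1,N):
            if st[i,4]>5: print(n,k,st[i],ce[i].round(1))
```

```text
(504, 792, 3)
scene0 blue [231 177   9   7  50] [234.9 180.1]
scene0 blue [284 240  16  23 268] [291.7 251.1]
scene0 red [248 189   4   4  13] [249.4 190.5]
scene0 orange [295 177  35  27 138] [317.  187.8]
scene0 green [313 220  10   3  27] [317.3 221. ]
scene0 yellow [315 207   9  10  39] [319.6 211.8]
top0 blue [240 155  12  15 125] [245.3 161.7]
top0 blue [272 193   8   7  49] [275.7 196. ]
top0 red [263 187   5   7  21] [265.  189.8]
top0 orange [189 162  31  37 165] [199.8 177.6]
```

View pics/c1.png

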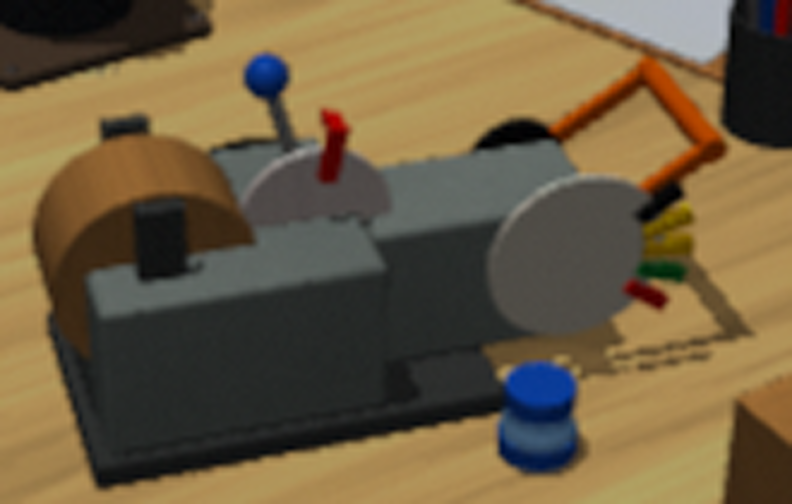

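View pics/c2.png

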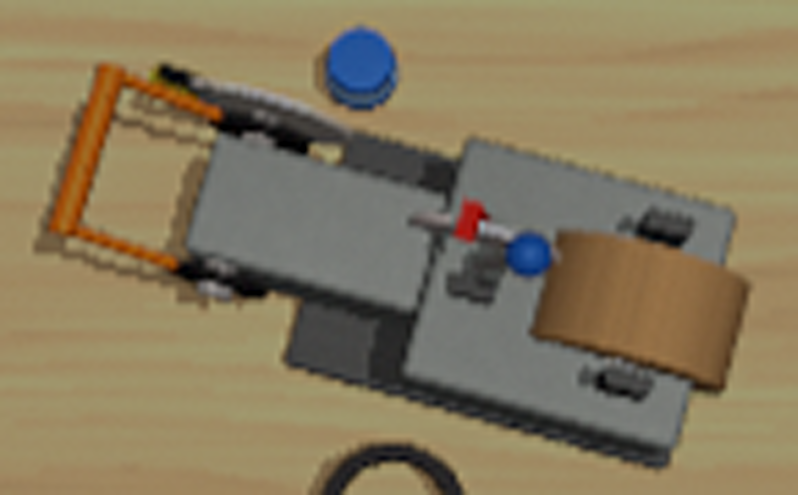

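```bash
cat > fit.py <<'E'
from h import *
from scipy.optimize import least_squares
S,T=load('scene0'),load('top0')
cs=lambda u,v:((u+.5)/4.8-.5+180,(v+.5)/4.8-.5+165)
ct=lambda u,v:((u+.5)/5.5-.5+180,(v+.5)/5.5-.5+150)
def frame(p):
    ex=np.array([np.sin(p[2]),-np.cos(p[2]),0]); ey=np.array([np.cos(p[2]),np.sin(p[2]),0]); A=np.array([p[0],p[1],.1]); return A,ex,ey,np.array([0,0,1.])
def pts(p):
    A,ex,ey,z=frame(p); pv=A-.16*ey+.03*z+p[3]*ex
    bar=A+.11*(np.cos(.55)*ey+np.sin(.55)*z)
    ray=lambda a:np.sin(a)*ey+np.cos(a)*z
    return dict(pv=pv,knob=pv+.1*ray(p[4]),bp=bar+.053*ex,bm=bar-.053*ex,tip=pv+.015*ex+.067*ray(p[5]),mb=pv+.018*ex+.05*ray(p[5]),
      np_=A+.025*ey+.025*z+.04*ex,nm=A+.025*ey+.025*z-.04*ex,
      green=A+.063*ex+.069*(np.cos(.35)*ey-np.sin(.35)*z))
obs=[(S,'knob',(234.9,180.1)),(T,'knob',(275.7,196)),(S,'bp',cs(712,147)),(S,'bm',cs(650,70)),(T,'bp',ct(110,74)),(T,'bm',ct(65,226)),
 (S,'tip',cs(335,118)),(T,'tip',ct(473,216)),(T,'np_',ct(218,135)),(T,'nm',ct(188,245)),(S,'green',(317.3,221))]
def res(p,full=False):
    P=pts(p); r=[proj(c,P[k])[0]-np.array(o) for c,k,o in obs]
    return r if full else np.ravel(r)
def run():
    return least_squares(res,[.6,.1,1.3,0,-.3,.3],loss='soft_l1').x
if __name__=='__main__':
    p=run(); print(p.round(4)); 
    for (c,k,o),r in zip(obs,res(p,True)): print(k,r.round(2))
    for k,v in pts(p).items(): print(k,v.round(4))
    print(frame(p))
E
python3 fit.py
```

```text
[ 0.564   0.085   1.2837  0.0056 -0.2524  0.2186]
knob [ 0.05 -0.92]
knob [ 0.57 -0.52]
bp [-0.19 -0.4 ]
bm [-0.29 -1.22]
bp [ 1.45 -1.33]
bm [-0.12  0.2 ]
tip [-0.06  0.  ]
tip [-0.12  0.2 ]
np_ [ 0.51 -1.2 ]
nm [-1.04  0.38]
green [ 0.6  -1.23]
pv [ 0.524  -0.0701  0.13  ]
knob [ 0.517  -0.094   0.2268]
bp [0.6414 0.1599 0.1575]
bm [0.5397 0.1899 0.1575]
tip [ 0.5425 -0.0604  0.1954]
mb [ 0.5444 -0.0648  0.1788]
np_ [0.6094 0.0976 0.125 ]
nm [0.5327 0.1203 0.125 ]
green [0.6428 0.1293 0.0763]
(array([0.56399244, 0.08496094, 0.1       ]), array([ 0.95908061, -0.28313317,  0.        ]), array([0.28313317, 0.95908061, 0.        ]), array([0., 0., 1.]))
```

The fit agrees to about 1 px, giving lever ≈ -0.25 and mark ≈ 0.22. Next I'll plan a close wrist-camera view from the machine's +x side.

```bash
cat >> h.py <<'E'
from scipy.spatial.transform import Rotation as Ro
M=lambda q:Ro.from_quat(np.roll(q,-1)).as_matrix()
def totool(s,d): return M(s['ee_rot']).T@np.array(d)
E
python3 - <<'E'
from fit import *
from plant import bot
s=bot.sense(); W=load('wrist0'); R=M(s['ee_rot'])
print('cam in tool',R.T@(W['position']-s['tool_pos']).round(4),'fwd',(R.T@-M(W['rotation'])[:,2]).round(3),'right',(R.T@M(W['rotation'])[:,0]).round(3))
p=run();A,ex,ey,z=frame(p);P=pts(p)
ct_=R.T@(W['position']-s['tool_pos']); Rc=R.T@M(W['rotation'])
Rt=np.column_stack([ex,ey*-1,-z]); Rt=np.column_stack([ex,np.cross(-z,ex),-z])
print('det',np.linalg.det(Rt))
for off in (.05,.09,.12):
  for h in (.26,.3,.33):
    tcp=P['pv']+off*ex+.0*ey; tcp[2]=h
    c=dict(position=tcp+Rt@ct_,rotation=Rt@Rc,camera_matrix=W['camera_matrix'])
    print(off,h,tcp.round(3),proj(c,np.array([P['pv'],P['knob'],P['tip']])).round(0).tolist())
tcp=P['pv']+.09*ex; tcp[2]=.3
print('move',totool(s,tcp-s['tool_pos']),'yaw turn', (Ro.from_matrix(R.T@Rt)).as_rotvec())
E
```

```text
cam in tool [ 0.07114108  0.00014599 -0.14248307] fwd [-0.28  -0.001  0.96 ] right [0.    1.    0.001]
det 0.9999999999999999
0.05 0.26 [ 0.572 -0.084  0.26 ] [[259.0, 238.0], [301.0, 305.0], [237.0, 257.0]]
0.05 0.3 [ 0.572 -0.084  0.3  ] [[259.0, 221.0], [294.0, 271.0], [240.0, 234.0]]
0.05 0.33 [ 0.572 -0.084  0.33 ] [[259.0, 211.0], [291.0, 252.0], [242.0, 220.0]]
0.09 0.26 [ 0.61  -0.096  0.26 ] [[259.0, 279.0], [299.0, 361.0], [238.0, 309.0]]
0.09 0.3 [ 0.61  -0.096  0.3  ] [[259.0, 258.0], [293.0, 320.0], [241.0, 279.0]]
0.09 0.33 [ 0.61  -0.096  0.33 ] [[259.0, 245.0], [289.0, 297.0], [242.0, 262.0]]
0.12 0.26 [ 0.639 -0.104  0.26 ] [[259.0, 308.0], [297.0, 399.0], [239.0, 345.0]]
0.12 0.3 [ 0.639 -0.104  0.3  ] [[259.0, 285.0], [292.0, 354.0], [241.0, 311.0]]
0.12 0.33 [ 0.639 -0.104  0.33 ] [[259.0, 270.0], [288.0, 328.0], [243.0, 291.0]]
move [-0.59038049 -0.49236201 -0.06901657] yaw turn [-5.95496523e-04  2.71633583e-03  2.97390296e+00]
```

>>> {"name": "servo_tool", "arguments": {"steps": [{"z": -0.045},{"x": -0.03,"y": -0.025,"z": -0.025},{"x": -0.035,"y": -0.029},{"x": -0.035,"y": -0.029},{"x": -0.035,"y": -0.029},{"x": -0.035,"y": -0.029},{"x": -0.035,"y": -0.029},{"x": -0.035,"y": -0.029},{"x": -0.035,"y": -0.029},{"x": -0.035,"y": -0.029},{"x": -0.035,"y": -0.029},{"x": -0.035,"y": -0.029}]}}

```text
invalid input at $.steps[0]: expected keys x, y, z, turn, jaw
```

>>> {"name": "servo_tool", "arguments": {"steps": [{"x": -0.035,"y": -0.029},{"x": -0.035,"y": -0.029},{"x": -0.035,"y": -0.029},{"x": -0.035,"y": -0.029},{"x": -0.035,"y": -0.029},{"x": -0.035,"y": -0.029},{"turn": 0.149},{"turn": 0.149},{"turn": 0.149},{"turn": 0.149},{"turn": 0.149},{"turn": 0.149}]}}

```text
invalid input at $.steps[0]: expected keys x, y, z, turn, jaw
```

>>> {"name": "servo_tool", "arguments": {"steps": [{"turn": 0.149},{"turn": 0.149},{"turn": 0.149},{"turn": 0.149},{"turn": 0.149},{"turn": 0.149},{"turn": 0.149},{"turn": 0.149},{"turn": 0.149},{"turn": 0.149},{"turn": 0.149},{"turn": 0.149}]}}

```text
invalid input at $.steps[0]: expected keys x, y, z, turn, jaw
```

>>> {"name": "servo_tool", "arguments": {"steps": [{"turn": 0.149},{"turn": 0.149},{},{}]}}

```text
invalid input at $.steps[0]: expected keys x, y, z, turn, jaw
```

Run:
```python
from fit import *
from plant import bot,viewer
W=snap(viewer,'wrist','w1'); S1=snap(viewer,'scene','s1')
s=bot.sense(); P=pts(run()); print(s['clock'],s['tool_pos'],s['ee_rot'],s['joint_positions'].round(2)); A,ex,ey,z=frame(run())
print('tool y on ey',M(s['ee_rot'])[:,1]@ey)
for k in ('pv','knob','tip','np_','nm'): print(k,proj(W,P[k]).round(1))
cv2.imwrite('pics/w1b.png',cv2.resize(W['image'],(800,600),interpolation=cv2.INTER_CUBIC))
```

```text
0.25 [0.29631225 0.60613958 0.23064298] [-2.25645148e-04  2.25452276e-01  9.74254039e-01 -5.37388083e-04] [ 0.97  0.29  1.58  0.    1.28 -0.15]
tool y on ey 0.9859614369635674
pv [[-182.8  610.6]]
knob [[-344.7  772.8]]
tip [[-243.9  715.8]]
np_ [[-15.4 606.6]]
nm [[-43.5 561.9]]
```

View pics/w1b.png

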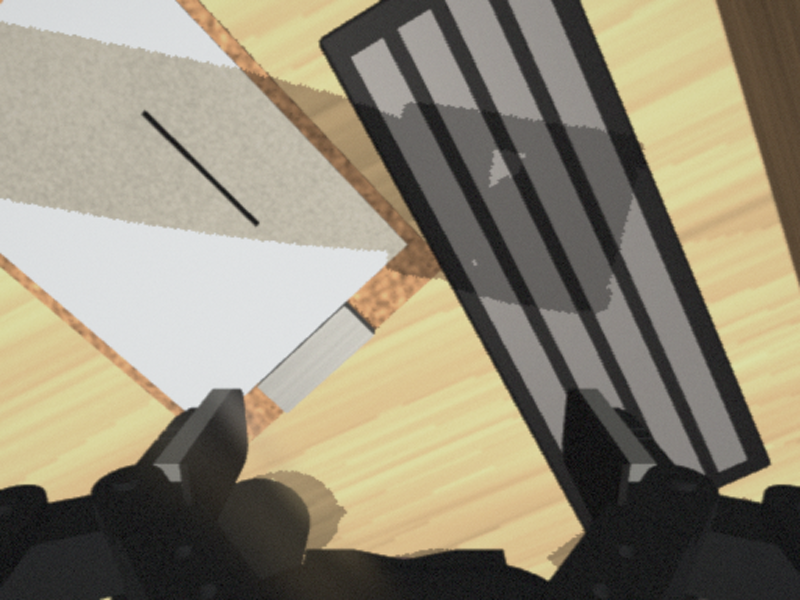

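The picture shows only the keyboard, because every row needs all five keys and the arm didn't move. I'll resend the moves.

>>> {"name": "servo_tool", "arguments": {"steps": [{"x": 0,"y": 0,"z": -0.045,"turn": 0,"jaw": 0},{"x": -0.03,"y": -0.025,"z": -0.025,"turn": 0,"jaw": 0},{"x": -0.035,"y": -0.029,"z": 0,"turn": 0,"jaw": 0},{"x": -0.035,"y": -0.029,"z": 0,"turn": 0,"jaw": 0},{"x": -0.035,"y": -0.029,"z": 0,"turn": 0,"jaw": 0},{"x": -0.035,"y": -0.029,"z": 0,"turn": 0,"jaw": 0},{"x": -0.035,"y": -0.029,"z": 0,"turn": 0,"jaw": 0},{"x": -0.035,"y": -0.029,"z": 0,"turn": 0,"jaw": 0},{"x": -0.035,"y": -0.029,"z": 0,"turn": 0,"jaw": 0},{"x": -0.035,"y": -0.029,"z": 0,"turn": 0,"jaw": 0},{"x": -0.035,"y": -0.029,"z": 0,"turn": 0,"jaw": 0},{"x": -0.035,"y": -0.029,"z": 0,"turn": 0,"jaw": 0}]}}

```text
clock: 1.45
tool_pos: [0.4998, 0.1547, 0.3015]
ee_rot: [0.0, 0.225, 0.974, 0.0]
wrist_force: [0.9, -1.1, -0.3]
grip_width: 0.997
finger_force: 0.0
```

>>> {"name": "servo_tool", "arguments": {"steps": [{"x": -0.035,"y": -0.0295,"z": 0,"turn": 0,"jaw": 0},{"x": -0.035,"y": -0.0295,"z": 0,"turn": 0,"jaw": 0},{"x": -0.035,"y": -0.0295,"z": 0,"turn": 0,"jaw": 0},{"x": -0.035,"y": -0.0295,"z": 0,"turn": 0,"jaw": 0},{"x": -0.035,"y": -0.0295,"z": 0,"turn": 0,"jaw": 0},{"x": -0.034,"y": -0.0295,"z": 0,"turn": 0,"jaw": 0},{"x": 0,"y": 0,"z": 0,"turn": 0.1487,"jaw": 0},{"x": 0,"y": 0,"z": 0,"turn": 0.1487,"jaw": 0},{"x": 0,"y": 0,"z": 0,"turn": 0.1487,"jaw": 0},{"x": 0,"y": 0,"z": 0,"turn": 0.1487,"jaw": 0},{"x": 0,"y": 0,"z": 0,"turn": 0.1487,"jaw": 0},{"x": 0,"y": 0,"z": 0,"turn": 0.1487,"jaw": 0}]}}

```text
clock: 2.65
tool_pos: [0.6094, -0.0943, 0.3011]
ee_rot: [-0.0, 0.626, 0.78, -0.0]
wrist_force: [0.6, -0.8, -0.9]
grip_width: 0.999
finger_force: 0.0
```

>>> {"name": "servo_tool", "arguments": {"steps": [{"x": 0,"y": 0,"z": 0,"turn": 0.1487,"jaw": 0},{"x": 0,"y": 0,"z": 0,"turn": 0.1487,"jaw": 0},{"x": 0,"y": 0,"z": 0,"turn": 0.1487,"jaw": 0},{"x": 0,"y": 0,"z": 0,"turn": 0.1487,"jaw": 0},{"x": 0,"y": 0,"z": 0,"turn": 0.1487,"jaw": 0},{"x": 0,"y": 0,"z": 0,"turn": 0.1487,"jaw": 0},{"x": 0,"y": 0,"z": 0,"turn": 0.1487,"jaw": 0},{"x": 0,"y": 0,"z": 0,"turn": 0.1487,"jaw": 0},{"x": 0,"y": 0,"z": 0,"turn": 0.1487,"jaw": 0},{"x": 0,"y": 0,"z": 0,"turn": 0.1487,"jaw": 0},{"x": 0,"y": 0,"z": 0,"turn": 0.1487,"jaw": 0},{"x": 0,"y": 0,"z": 0,"turn": 0.1487,"jaw": 0}]}}

```text
clock: 3.85
tool_pos: [0.6094, -0.0943, 0.3011]
ee_rot: [-0.0, 1.0, 0.002, -0.0]
wrist_force: [0.5, -0.5, -0.1]
grip_width: 1.003
finger_force: 0.0
```

>>> {"name": "servo_tool", "arguments": {"steps": [{"x": 0,"y": 0,"z": 0,"turn": 0.1487,"jaw": 0},{"x": 0,"y": 0,"z": 0,"turn": 0.1487,"jaw": 0},{"x": 0,"y": 0,"z": 0,"turn": 0,"jaw": 0}]}}

```text
clock: 4.15
tool_pos: [0.6094, -0.0943, 0.3012]
ee_rot: [-0.0, 0.99, -0.143, -0.0]
wrist_force: [-0.0, 0.7, -0.5]
grip_width: 0.999
finger_force: 0.0
```

Run:
```python
from fit import *
from plant import bot,viewer
W=snap(viewer,'wrist','w2')
s=bot.sense(); P=pts(run()); print(s['clock'],s['tool_pos'],s['ee_rot'],s['joint_positions'].round(2)); A,ex,ey,z=frame(run())
print('tool y on ey',M(s['ee_rot'])[:,1]@ey)
for k in ('pv','knob','tip','np_','nm'): print(k,proj(W,P[k]).round(1))
cv2.imwrite('pics/w2b.png',cv2.resize(W['image'][70:370,60:460],(800,600),interpolation=cv2.INTER_CUBIC))
```

```text
4.2 [ 0.60938927 -0.09428425  0.30116872] [-1.12585072e-05  9.89923545e-01 -1.41602794e-01 -1.51168735e-04] [-0.32  0.11  1.65 -0.    1.38  1.54]
tool y on ey -0.9999957985271007
pv [[259.6 256.4]]
knob [[293.9 317.1]]
tip [[242.  276.9]]
np_ [[ 73.5 222.6]]
nm [[ 84.9 293.2]]
```

View pics/w2b.png

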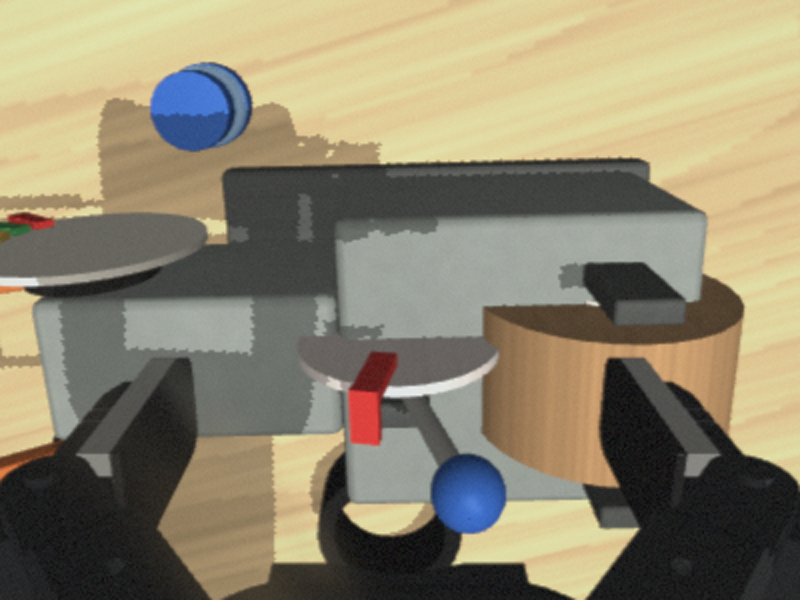

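The picture shows the knob at raw (294,317), exactly as predicted. The mark's end face is at (242.5,279), and the plate is centred on column 259.5, the pivot's predicted column. I'll refit with these and plan the grasp.

Run:
```python
import fit; from fit import *
from plant import bot
W=load('w2'); cw=lambda u,v:((u+.5)/2-.5+60,(v+.5)/2-.5+70)
for _ in range(2): fit.obs+=[(W,'knob',cw(468,494)),(W,'tip',cw(365,418)),(W,'pv',(259.5,256.4))]
p=run(); print(p.round(4)); P=pts(p); np.save('p.npy',p)
for (c,k,o),r in list(zip(obs,res(p,True)))[-3:]: print(k,r.round(2))
A,ex,ey,z=frame(p); s=bot.sense()
for k in ('pv','knob','tip'): print(k,P[k].round(4))
t=P['knob'].copy(); t[2]=.211; print('to grasp',totool(s,t-s['tool_pos']).round(4))
q=p.copy(); q[4]=p[5]; k2=pts(q)['knob']; print('knob2',k2.round(4),'swing',totool(s,k2-P['knob']).round(4))
print('check target angle y-coord', (k2-P['pv'])@ey)
```

```text
[ 5.656e-01  8.470e-02  1.310e+00 -8.000e-04 -2.541e-01  2.061e-01]
knob [0.04 0.21]
tip [ 0.03 -0.76]
pv [-0.08  0.45]
pv [ 0.5236 -0.0697  0.13  ]
knob [ 0.5171 -0.094   0.2268]
tip [ 0.5416 -0.0603  0.1956]
to grasp [-0.0886  0.0256  0.0902]
knob2 [ 0.5289 -0.0499  0.2279] swing [-0.0011 -0.0456 -0.0011]
check target angle y-coord 0.020468914622808206
```

>>> {"name": "servo_tool", "arguments": {"newtons": 20, "steps": [{"x": -0.03,"y": 0.0086,"z": 0,"turn": 0,"jaw": 0},{"x": -0.03,"y": 0.0085,"z": 0,"turn": 0,"jaw": 0},{"x": -0.0286,"y": 0.0085,"z": 0,"turn": 0,"jaw": 0},{"x": 0,"y": 0,"z": 0.03,"turn": 0,"jaw": 0},{"x": 0,"y": 0,"z": 0.03,"turn": 0,"jaw": 0},{"x": 0,"y": 0,"z": 0.02,"turn": 0,"jaw": 0},{"x": 0,"y": 0,"z": 0.01,"turn": 0,"jaw": 60},{"x": 0,"y": 0,"z": 0,"turn": 0,"jaw": 120},{"x": 0,"y": 0,"z": 0,"turn": 0,"jaw": 190},{"x": 0,"y": 0,"z": 0,"turn": 0,"jaw": 190},{"x": 0,"y": 0,"z": 0,"turn": 0,"jaw": 190}]}}

```text
clock: 5.3
tool_pos: [0.5182, -0.0942, 0.2132]
ee_rot: [0.0, 0.99, -0.143, 0.002]
wrist_force: [-0.3, -0.7, 2.5]
grip_width: 0.307
finger_force: 19.6
```

>>> {"name": "servo_tool", "arguments": {"steps": [{"x": 0,"y": -0.0077,"z": -0.0016,"turn": 0,"jaw": 190},{"x": 0,"y": -0.0077,"z": -0.0011,"turn": 0,"jaw": 190},{"x": 0,"y": -0.0077,"z": -0.0005,"turn": 0,"jaw": 190},{"x": 0,"y": -0.0077,"z": 0,"turn": 0,"jaw": 190},{"x": 0,"y": -0.0077,"z": 0.0008,"turn": 0,"jaw": 190},{"x": 0,"y": -0.0075,"z": 0.0012,"turn": 0,"jaw": 190},{"x": 0,"y": 0,"z": 0,"turn": 0,"jaw": 190},{"x": 0,"y": 0,"z": 0,"turn": 0,"jaw": 190}]}}

```text
clock: 6.1
tool_pos: [0.5312, -0.0505, 0.2146]
ee_rot: [0.001, 0.99, -0.143, 0.002]
wrist_force: [-1.2, -1.9, 5.2]
grip_width: 0.308
finger_force: 20.6
```

>>> {"name": "servo_tool", "arguments": {"steps": [{"x": 0,"y": 0,"z": 0,"turn": 0,"jaw": 120},{"x": 0,"y": 0,"z": 0,"turn": 0,"jaw": 0},{"x": 0,"y": 0,"z": 0,"turn": 0,"jaw": 0},{"x": 0,"y": 0,"z": 0,"turn": 0,"jaw": 0},{"x": 0,"y": 0,"z": -0.03,"turn": 0,"jaw": 0},{"x": 0,"y": 0,"z": -0.03,"turn": 0,"jaw": 0},{"x": 0,"y": 0,"z": -0.03,"turn": 0,"jaw": 0},{"x": 0.045,"y": 0,"z": 0,"turn": 0,"jaw": 0},{"x": 0.045,"y": 0,"z": 0,"turn": 0,"jaw": 0},{"x": 0,"y": 0,"z": 0,"turn": 0,"jaw": 0}]}}

```text
clock: 7.1
tool_pos: [0.6195, -0.0766, 0.2993]
ee_rot: [-0.0, 0.99, -0.144, -0.001]
wrist_force: [-0.6, -0.7, -0.7]
grip_width: 0.999
finger_force: 0.0
```

Run:
```python
from fit import *
from plant import bot,viewer
W=snap(viewer,'wrist','w3');snap(viewer,'scene','s3')
s=bot.sense(); p=np.load('p.npy'); p[4]=p[5]; P=pts(p); print(s['clock'],s['tool_pos'])
for k in ('pv','knob','tip'): print(k,proj(W,P[k]).round(1))
h=cv2.cvtColor(W['image'],cv2.COLOR_BGR2HSV); m=cv2.inRange(h,(105,120,40),(125,255,255)); m[:220]=0
N,L,st,ce=cv2.connectedComponentsWithStats(m); print([(st[i],ce[i].round(2)) for i in range(1,N) if st[i,4]>50])
cv2.imwrite('pics/w3b.png',cv2.resize(W['image'][210:360,160:360],(800,600),interpolation=cv2.INTER_CUBIC))
```

```text
7.2 [ 0.61675234 -0.07522814  0.30067232]
pv [[279.3 261.4]]
knob [[259.1 326. ]]
tip [[266.9 283.9]]
[(array([ 240,  306,   38,   41, 1210], dtype=int32), array([258.14, 326.01]))]
```

View pics/w3b.png

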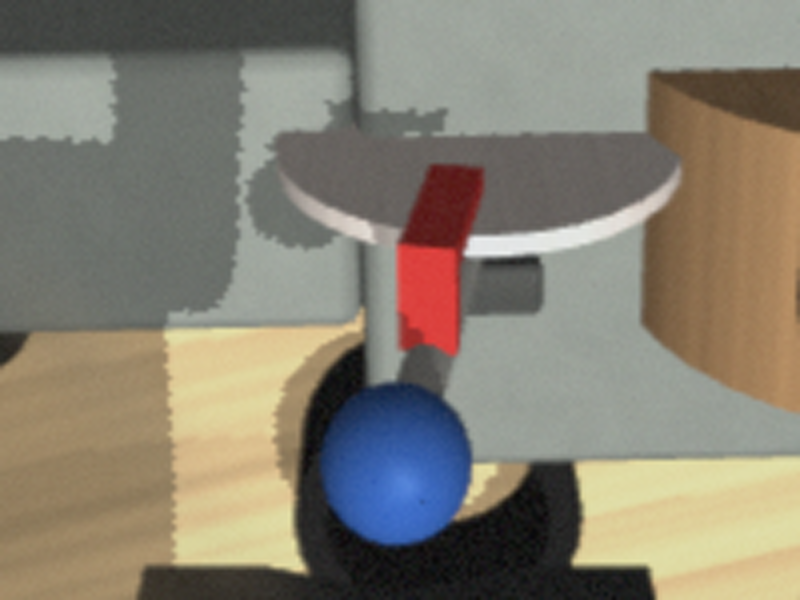

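The lever is at ≈0.212 against a mark of ≈0.207: the knob is at raw (258.1,326), the mark's face at (267.1,284) and the plate's centre column at 279.6. They are parallel within about 0.01 rad. Now the dial: I'll close the fingers and go above the bar.

>>> {"name": "servo_tool", "arguments": {"newtons": 40, "steps": [{"x": -0.0161,"y": -0.0403,"z": 0,"turn": 0,"jaw": 255},{"x": -0.0161,"y": -0.0403,"z": 0,"turn": 0,"jaw": 255},{"x": -0.0161,"y": -0.0403,"z": 0,"turn": 0,"jaw": 255},{"x": -0.0161,"y": -0.0403,"z": 0,"turn": 0,"jaw": 255},{"x": -0.0161,"y": -0.0403,"z": 0,"turn": 0,"jaw": 255},{"x": -0.016,"y": -0.0401,"z": 0,"turn": 0,"jaw": 255},{"x": 0,"y": 0,"z": 0.04,"turn": 0,"jaw": 255},{"x": 0,"y": 0,"z": 0.04,"turn": 0,"jaw": 255},{"x": 0,"y": 0,"z": 0.03,"turn": 0,"jaw": 255},{"x": 0,"y": 0,"z": 0,"turn": 0,"jaw": 255},{"x": 0,"y": 0,"z": 0,"turn": 0,"jaw": 255}]}}

```text
clock: 8.3
tool_pos: [0.592, 0.1839, 0.1934]
ee_rot: [-0.0, 0.99, -0.143, 0.0]
wrist_force: [0.5, -0.4, 0.7]
grip_width: 0.001
finger_force: 0.0
```

Run:
```python
from fit import *
from plant import bot,viewer
W=snap(viewer,'wrist','w4');S=snap(viewer,'scene','s4')
s=bot.sense(); p=np.load('p.npy'); p[4]=p[5]; P=pts(p); A,ex,ey,z=frame(p); print(s['clock'],s['tool_pos'])
d=s['tool_pos']-A; print('machine coords of tcp rel axle',d@ex,d@ey,d[2])
for k in ('bp','bm'): print(k,proj(W,P[k]).round(1))
a=W['image']; b=cv2.resize(S['image'][160:260,200:360],(512,320),interpolation=cv2.INTER_CUBIC)
cv2.imwrite('pics/w4b.png',cv2.resize(np.vstack([a[150:],b]),(530,568)))
```

```text
8.4 [0.59376381 0.18400322 0.19586501]
machine coords of tcp rel axle 0.0015996793572161667 0.10322174378415451 0.09586500542873772
bp [[273.6 127.7]]
bm [[276.  306.2]]
```

View pics/w4b.png

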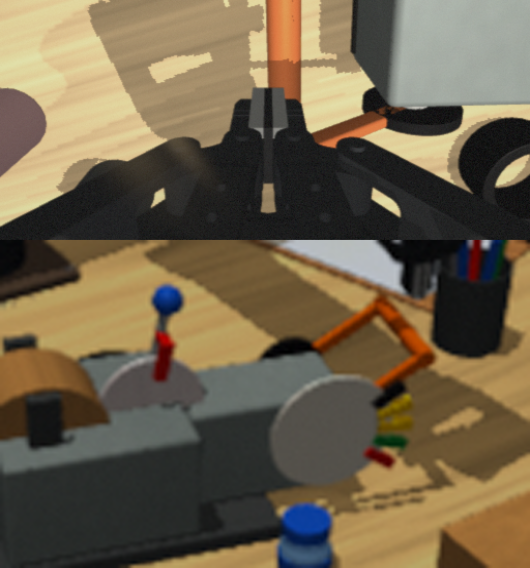

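The lower half of the picture shows the lever parallel to the mark and the bar at rest. The upper half shows the closed fingers over the bar, about 9 mm outboard. I'll press along the arc, first to about the second click.

>>> {"name": "servo_tool", "arguments": {"steps": [{"x": 0,"y": 0.007,"z": 0.01,"turn": 0,"jaw": 255},{"x": 0,"y": 0,"z": 0.012,"turn": 0,"jaw": 255},{"x": 0,"y": -0.001,"z": 0.006,"turn": 0,"jaw": 255},{"x": 0,"y": -0.002,"z": 0.006,"turn": 0,"jaw": 255},{"x": 0,"y": -0.002,"z": 0.006,"turn": 0,"jaw": 255},{"x": 0,"y": -0.002,"z": 0.006,"turn": 0,"jaw": 255},{"x": 0,"y": -0.002,"z": 0.006,"turn": 0,"jaw": 255},{"x": 0,"y": -0.002,"z": 0.006,"turn": 0,"jaw": 255},{"x": 0,"y": -0.001,"z": 0.006,"turn": 0,"jaw": 255},{"x": 0,"y": -0.001,"z": 0.006,"turn": 0,"jaw": 255},{"x": 0,"y": 0,"z": 0.006,"turn": 0,"jaw": 255},{"x": 0,"y": 0,"z": 0,"turn": 0,"jaw": 255}]}}

```text
clock: 9.6
tool_pos: [0.5946, 0.1901, 0.1162]
ee_rot: [-0.0, 0.99, -0.143, 0.0]
wrist_force: [2.4, 2.3, 3.0]
grip_width: -0.002
finger_force: 1.8
```

>>> {"name": "servo_tool", "arguments": {"steps": [{"x": 0,"y": 0,"z": 0.006,"turn": 0,"jaw": 255},{"x": 0,"y": 0,"z": 0.006,"turn": 0,"jaw": 255},{"x": 0,"y": 0.001,"z": 0.006,"turn": 0,"jaw": 255},{"x": 0,"y": 0.001,"z": 0.006,"turn": 0,"jaw": 255},{"x": 0,"y": 0.001,"z": 0.006,"turn": 0,"jaw": 255},{"x": 0,"y": 0.002,"z": 0.006,"turn": 0,"jaw": 255},{"x": 0,"y": 0.002,"z": 0.006,"turn": 0,"jaw": 255},{"x": 0,"y": 0,"z": 0,"turn": 0,"jaw": 255},{"x": 0,"y": 0,"z": 0,"turn": 0,"jaw": 255}]}}

```text
clock: 10.5
tool_pos: [0.5918, 0.1824, 0.0742]
ee_rot: [0.0, 0.99, -0.143, -0.001]
wrist_force: [0.5, 1.1, 3.8]
grip_width: -0.003
finger_force: 2.1
```

Run:
```python
from fit import *
from plant import bot,viewer
p=np.load('p.npy'); A,ex,ey,z=frame(p); T=[];F=[]
S=snap(viewer,'scene','s5')
for i in range(8): s=bot.sense(); T.append(s['tool_pos']);F.append(s['wrist_force']); viewer.camera('wrist')
T=np.mean(T,0); print(s['clock'],T.round(4),np.std(T),np.mean(F,0).round(2)); d=T-A; print(d@ex,d@ey,d[2],'el',np.arcsin((d[2]-.009)/.11),'dial',.55-np.arcsin((d[2]-.009)/.11))
W=snap(viewer,'wrist','w5')
for el in (.05,-.35,-.65): print(el,proj(S,np.array([A+.11*(np.cos(el)*ey+np.sin(el)*z)+o*ex for o in(-.053,.053)])).round(1).tolist())
cv2.imwrite('pics/s5b.png',cv2.resize(S['image'][160:260,215:345],(780,600),interpolation=cv2.INTER_CUBIC))
```

```text
10.9 [0.5919 0.1826 0.0746] 0.2228334042843413 [-0.46  0.29  4.33]
0.00018268822286586739 0.10136422291550573 -0.0254461391434454 el -0.31850459653053903 dial 0.8685045965305391
0.05 [[317.5, 190.8], [331.2, 207.9]]
-0.35 [[314.6, 202.0], [328.0, 219.6]]
-0.65 [[309.6, 209.9], [322.6, 227.7]]
```

View pics/s5b.png

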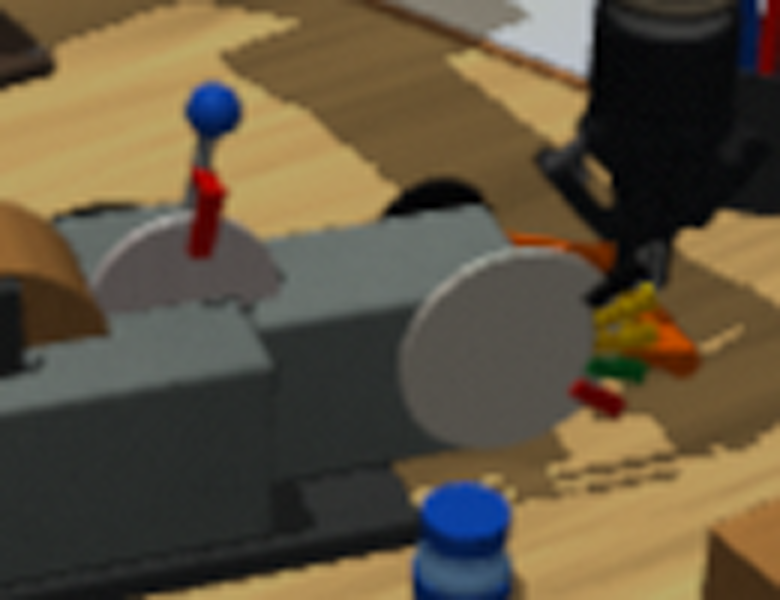

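The bar's near end is at raw (329,219.7), next to the green tab, so dial ≈0.87. The lever is undisturbed. I'll press a few mm more to centre it on 0.9.

>>> {"name": "servo_tool", "arguments": {"steps": [{"x": 0,"y": 0,"z": 0.002,"turn": 0,"jaw": 255},{"x": 0,"y": 0,"z": 0.002,"turn": 0,"jaw": 255},{"x": 0,"y": 0,"z": 0,"turn": 0,"jaw": 255},{"x": 0,"y": 0,"z": 0,"turn": 0,"jaw": 255}]}}

```text
clock: 11.4
tool_pos: [0.5917, 0.1818, 0.0707]
ee_rot: [0.001, 0.99, -0.143, -0.001]
wrist_force: [-2.0, -2.3, 6.2]
grip_width: -0.003
finger_force: 3.5
```

Run:
```python
from fit import *
from plant import bot,viewer
p=np.load('p.npy'); A,ex,ey,z=frame(p); T=[];F=[]
S=snap(viewer,'scene','s6')
for i in range(8): s=bot.sense(); T.append(s['tool_pos']);F.append(s['wrist_force']); viewer.camera('wrist')
T=np.mean(T,0); d=T-A; print(s['clock'],d@ex,d@ey,T[2],np.mean(F,0).round(2),'dial',.55-np.arcsin((d[2]-.009)/.11))
s0=load('s4')
for n in ('s4','s6'):
    h=cv2.cvtColor(load(n)['image'],cv2.COLOR_BGR2HSV); m=cv2.inRange(h,(105,120,60),(125,255,255)); m[200:]=0; m[:,:225]=0;m[:,245:]=0; mm=cv2.moments(m,True); print(mm['m10']/mm['m00'],mm['m01']/mm['m00'])
    cv2.imwrite('pics/'+n+'z.png',cv2.resize(load(n)['image'][195:240,290:350],(800,600),interpolation=cv2.INTER_CUBIC))
```

```text
11.8 0.00020732606416758086 0.10059102747114504 0.07074944969678572 [-2.33 -3.13  6.74] dial 0.9051513515289524Traceback (most recent call last):
  File "<stdin>", line 9, in <module>
ZeroDivisionError: float division by zero
```

>>> {"name": "servo_tool", "arguments": {"steps": [{"x": 0,"y": 0,"z": 0.0015,"turn": 0,"jaw": 255},{"x": 0,"y": 0,"z": 0,"turn": 0,"jaw": 255},{"x": 0,"y": 0,"z": 0,"turn": 0,"jaw": 255}]}}

```text
clock: 12.15
tool_pos: [0.5917, 0.1815, 0.0694]
ee_rot: [0.002, 0.99, -0.143, -0.001]
wrist_force: [-3.9, -4.0, 8.1]
grip_width: -0.0
finger_force: 3.9
```

Run:
```python
from fit import *
from plant import bot,viewer
p=np.load('p.npy'); A,ex,ey,z=frame(p); T=[];F=[]
S=snap(viewer,'scene','s7')
for i in range(8): s=bot.sense(); T.append(s['tool_pos']);F.append(s['wrist_force']); viewer.camera('wrist')
T=np.mean(T,0); d=T-A; print(s['clock'],d@ex,d@ey,T[2],np.mean(F,0).round(2),'dial',.55-np.arcsin((d[2]-.009)/.11))
for n in ('s3','s4','s5','s6','s7'):
    h=cv2.cvtColor(load(n)['image'],cv2.COLOR_BGR2HSV)
    o=cv2.inRange(h,(6,200,90),(16,255,255)); o[:,:318]=0;o[:,345:]=0;o[:190]=0;o[230:]=0
    b=cv2.inRange(h,(105,120,60),(125,255,255)); b[200:]=0; b[:170]=0;b[:,:235]=0;b[:,:238]=b[:,:238];b[:,270:]=0
    r=[]
    for m in (o,b):
        mm=cv2.moments(m,True); r+= [mm['m00'],mm['m10']/max(1,mm['m00']),mm['m01']/max(1,mm['m00'])]
    print(n,np.round(r,2), 'orange extents',[f(np.nonzero(o)[k]) for k in (0,1) for f in (np.min,np.max)] if o.any() else '')
cv2.imwrite('pics/z.png',cv2.resize(np.hstack([load(n)['image'][195:240,300:345] for n in ('s5','s7')]),(800,400),interpolation=cv2.INTER_CUBIC))
```

```text
12.55 0.00022992546477014256 0.10026432089538774 0.06941494693693284 [-3.1  -4.11  8.06] dial 0.918122251020888
s3 [ 65.   323.98 195.06  54.   250.15 177.41] orange extents [np.int64(190), np.int64(202), np.int64(318), np.int64(330)]
s4 [ 63.   323.81 194.94  53.   250.11 177.6 ] orange extents [np.int64(190), np.int64(202), np.int64(318), np.int64(330)]
s5 [ 50.   325.76 215.88  54.   250.15 177.67] orange extents [np.int64(211), np.int64(222), np.int64(321), np.int64(330)]
s6 [ 47.   325.45 216.98  53.   250.11 177.6 ] orange extents [np.int64(212), np.int64(223), np.int64(320), np.int64(330)]
s7 [ 47.   325.15 217.36  54.   250.15 177.67] orange extents [np.int64(212), np.int64(222), np.int64(319), np.int64(330)]
```

View pics/z.png

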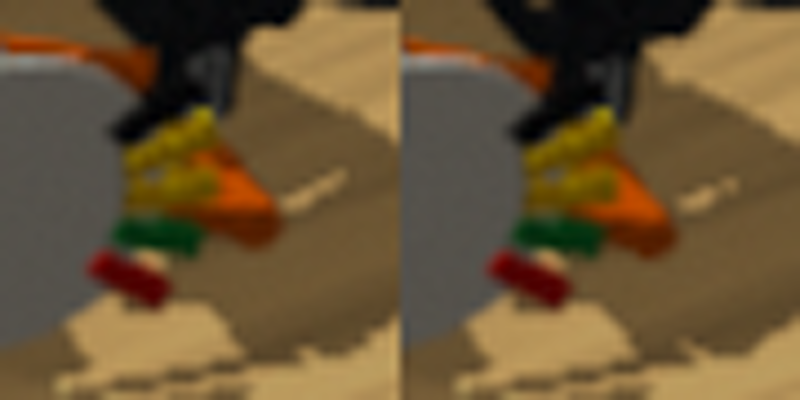

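The bar's end sits level with the green tab, at dial ≈0.92 with about 8 N on it. The knob pixels haven't moved since the lever was set. Handing in.

```bash
python3 -c "
from plant import bot
print(bot.close_job())"
```

```text
the job is handed in; nothing more can be done
None
```

I set the lever parallel to the red mark (about 0.21 rad by camera), then pressed the dial to the third click (about 0.92 rad by arm position and camera), kept the fingers pressing it there, and handed the job in; no verdict came back.

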